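Load the tape caddy and latch its tray

ROBOT

A 6-joint arm with a two-finger parallel gripper is mounted at the origin on a cart in front of the work surface, level with it; the furniture and walls round the work are solid. World frame = base frame: x ahead of the robot, y to its left, z up, the work surface at z = 0. Lengths are in m, angles in rad, forces in N, time in s.
With the tool pointing down it reaches from about 0.35 to 0.85 m from the base axis. Payload 8.1 kg.
Tool frame: the origin (TCP) lies at the centre of the arm's flange, where the gripper is bolted on; the fingertips stand 186 mm ahead of it and the grasp point (between the pads) lies 167 mm ahead of it; z points along the fingers, y is the line along which they close (so a half turn about z gives the same grasp; the last joint's range is limited). The gripper opens to 93 mm and grips with 3 to 60 N. Pads are 15 mm wide; open, the fingers measure 128 mm over their backs; the gripper's body (75 mm by 188 mm) begins 65 mm behind the grasp point.
Start: joints at [1.198, 0.13, 1.488, -0, 1.523, -0.085], TCP at [0.17, 0.575, 0.405] pointing down, gripper open.
Joint ranges: [-2.96, 2.96], [-0.89, 2.26], [0.02, 2.5], [-1.34, 4.48], [0, 2.73], [-2.66, 2.66]. Speed limits (rad/s): [2.39, 2.39, 2.79, 3.14, 3.14, 3.14].

INTERFACE

Orientations are given as a rotation vector (axis times angle).
In Python, from plant import read_state, read_camera, camera_params, robot gives the robot as it stands.
- The arm moves only by the tool carry_out, never from a script. Its argument "targets" is a list of rows, each an object of numbers: "hand": the opening in per cent of the stroke, from 0 (shut) to 100 (fully open); "x", "y", "z": the shift along the tool's x, y, z in m; "ax", "ay", "az": the turn, a rotation vector about the tool's x, y, z in rad. In form: [{"hand": .., "x": .., "y": .., "z": .., "ax": .., "ay": .., "az": ..}, ...]. A call has 1 to 8 rows; each row is the pose to reach, as a shift and turn from the pose commanded when the call began, along the tool's axes at that moment; what a row does not reach only later rows make up. A row lasts 1/8 s, in which the tool goes at most 62.5 mm and 10.7 degrees, less where a joint would pass 70% of its speed; a pose out of reach is approached as far as the arm can. A call with a gripper value outside its range is refused whole. The fingers move at their own pace and stop on an object; "newtons" is the grip in N (left out, the last holds). Time passes only in rows, so rows that repeat a pose let the fingers close. It gives the time, the measured TCP pose, the force, the opening and the grip force at its end, in the units of the state.
- read_state(): the state, without advancing time (a new reading comes with each control period).
- read_camera(name): name is "side" or "top"; returns (picture, depth): 480x640x3 uint8, blue, green, red; 480x640 float32, m along the optical axis (not along the pixel's ray), 0 where there is no reading.
- camera_params(name): a dict with "fx", "fy", "cx", "cy" (pixels), "k1" (the pictures are not rectified: a ray, as slopes to the right and down, at radius r is drawn at 1 + k1 r^2 times it, then the intrinsics apply), "position" and "rotation" of the camera in the world. Camera axes: x right, y up, looking along -z (the intrinsics and any distortion apply to the point x, -y, -z); pixel columns grow to the right and rows downward; lengths in m; the calibration is good to about 2 mm. A picture is of the moment at which its call begins. camera_params takes no time and is no camera call.
- robot.close_job(): hands the job in; it is judged then, once.
The state is a dict: "t": time; "q": joint angles; "dq": joint speeds; "joint_torque": joint torques, N m; "tool_pos": TCP position; "orientation": TCP orientation; "force": force on the tool from outside, world axes, zero at the start; "wrist_torque": the same for the moment, N m; "opening": finger opening in m; "gripper_force": force on a finger pad.
Only numpy, scipy, OpenCV 4.12 (cv2) and the standard library are available. Lean on these libraries where they do the work, as an engineer would, in place of code of your own. Each camera call takes 0.05 s, during which the arm holds its last target. There are 200 camera calls.

TASK

Lower the upright teal paper-tape roll over the steel spindle of the caddy's pulled-out tray, all the way down onto the tray floor, without dropping it. Then press the tray's front into the caddy until its push-push latch catches, let go, and make sure the tray stays latched in with the roll still on the spindle; leave the other things on the table where they are.

Things in the scene. Friction and masses are not known exactly. Their poses are not given: they have to be found in the camera images.
- caddy: tape caddy, fixed to the table: pale wooden shell 130 deep (x) x 100 wide (y) x 92 high mm, roofed, open at the front. Origin on the table under the middle of its front edge; its x axis points into the shell (the way the tray is pushed), y across, z up. A spring tray stands out of its front
- tray (a joint): tray travel along the caddy's x, m: 0 out (start), 0.080 latched, 0.090 hard stop. A damped spring (24 N per m/s) drives it out with 2 to 5 N; a slow push takes up to 9 N near the end. Push-push latch: push past 0.088, best to the stop, and let go: it returns to 0.080 and stays, front panel 12 mm off the shell. A shorter push does not catch; another full push unlatches it and it slides out
- spindle_foot (a point): on the tray (moves with it): centre of the spindle's foot, on the top of the tray floor, 18 mm above the table. Steel spindle, upright, 19 mm diameter, 46 mm high above this point with a tapered tip. It lies 42 mm behind the back of the front panel; tray floor 84 mm wide, no side walls. With the tray out, this point is 50 mm in front of the shell's edge
- push_pad (a point): on the tray (moves with it): centre of the face of a black round push pad, 32 mm diameter, standing 2 mm proud of the front of the tray's wooden front panel, 60 mm above the table. Panel 100 wide, 8 thick, reaching from 4 to 86 mm above the table. Press along the caddy's x axis
- roll: teal roll of paper tape with a cardboard core, standing upright: 56 mm outer diameter, 60 mm high, bore 24 mm right through, 0.08 to 0.17 kg. Origin at the centre of its underside, z along the bore, up. Seated, it covers the spindle, its top 78 mm above the table
- ochre_jar: bystander: ochre-yellow jar with a black lid, 39 mm diameter, 48 mm high. Origin at the centre of its underside
- sanding_block: bystander: brown cork sanding block, 56 x 85 x 24 mm. Origin at the centre of its underside
- white_jar: bystander: white plastic jar with lid, 42 mm diameter, 64 mm high. Origin at the centre of its underside
- desk_lamp: white desk lamp, fixed, always in the same place, not to be touched: its stem rises from a base at the right edge of the table to x 0.39, y -0.43, height 0.49 m; from there its level head, 40 mm thick, runs 0.47 to 0.50 m above the table to its free end at x 0.54, y -0.20. An arm coming from the right clears it by drawing in to 0.38 m from the robot's base axis before it swings left
There are look-alikes about, which are no part of the job. What is shaped like the roll but green, pink or red is not meant.

How it is judged:
By the outcome, as a careful person would: the job done as asked, in the order asked, and still so for the second after the job is handed in, with the robot touching nothing.
It also fails if it takes over 67 s, if anything falls off the work surface, if the arm or the gripper's body presses on something with over 40 N, if the wrist force passes 120 N, or if a joint passes its speed limit or range.

## Working session

There is one attempt and no reset: what is moved stays moved. The work goes in short steps, Python scripts to look and compute and a tool call to move; the robot and the scene stay as the last step left them, time stands still between calls to the robot, and variables do not carry over. Pictures are saved under pics/ and viewed, at most 10 in all, crops included, and the job is handed in when it is done.

Besides the shell and the picture viewer there is one more tool, called after "Emit:" by a JSON object that holds its "op" and its "data", one argument or row to a line. carry_out: Moves the arm, as the interface text tells. Its arguments: {"type":"object","properties":{"targets":{"type":"array","items":{"type":"object","properties":{"hand":{"type":"number"},"x":{"type":"number"},"y":{"type":"number"},"z":{"type":"number"},"ax":{"type":"number"},"ay":{"type":"number"},"az":{"type":"number"}}}},"newtons":{"type":"number"}},"required":["targets"]}

```bash
ls; mkdir -p pics
cat > h.py <<'E'
import numpy as np, cv2
from plant import read_state, read_camera, camera_params, robot
from scipy.spatial.transform import Rotation as R
def ray(name,u,v):
    p=camera_params(name)
    K=np.array([[p['fx'],0,p['cx']],[0,p['fy'],p['cy']],[0,0,1]])
    s=cv2.undistortPoints(np.array([[[u,v]]],float),K,np.array([p['k1'],0,0,0,0.]))[0,0]
    d=np.array(p['rotation'])@np.array([s[0],-s[1],-1])
    return np.array(p['position']),d
def onplane(name,u,v,z):
    o,d=ray(name,u,v); return o+d*(z-o[2])/d[2]
def bydepth(name,u,v,dep):
    o,d=ray(name,u,v); return o+d*dep
E
python3 - <<'E'
from h import *
for n in('top','side'):
    im,d=read_camera(n); cv2.imwrite(f'pics/{n}0.png',im); np.save(f'{n}0.npy',d)
    p=camera_params(n); print(n,p)
print(read_state())
E
```

```text
pics
top {'fx': 462.1813909420821, 'fy': 462.1813909420821, 'cx': 324.6956879839657, 'cy': 240.35870010451015, 'k1': -0.009856187225038749, 'position': array([ 0.47567764, -0.00674101,  1.24090512]), 'rotation': array([ 0.03703672, -0.05456178, -1.54704794])}
side {'fx': 477.8601075139671, 'fy': 477.8601075139671, 'cx': 329.41766466192894, 'cy': 243.41080024081575, 'k1': 0.029820442624824722, 'position': array([0.32618004, 0.87282718, 0.83408472]), 'rotation': array([ 0.15830874, -1.22951091, -2.68213154])}
{'t': 0.1, 'q': array([ 1.19763264e+00,  1.31071292e-01,  1.48915728e+00,  1.32213938e-06,
        1.52301144e+00, -8.53631746e-02]), 'dq': array([-0.00081392, -0.00216062, -0.00339713,  0.00190677, -0.00138033,
       -0.00046229]), 'joint_torque': array([ 8.13225124e-04, -5.61340392e+01, -4.93096662e+01,  7.70786684e-02,
        2.90145533e-02, -2.75749591e-05]), 'tool_pos': array([0.17018822, 0.57514274, 0.40380786]), 'orientation': array([-4.50463478e-01, -3.10874902e+00,  2.51919148e-03]), 'force': array([-0.42550949, -0.34724959,  0.70656806]), 'wrist_torque': array([0.00351427, 0.00479013, 0.02220941]), 'gripper_force': 0.0, 'opening': 0.09340299099772319}
```

```bash
sed -i "s/np.array(p\['rotation'\])@/R.from_rotvec(p['rotation']).as_matrix()@/" h.py; grep -n rotvec h.py
```

```text
8:    d=R.from_rotvec(p['rotation']).as_matrix()@np.array([s[0],-s[1],-1])
```

View pics/top0.png

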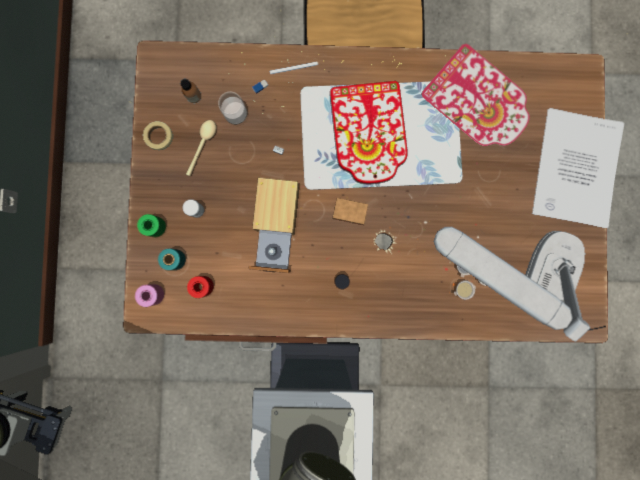

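View pics/side0.png

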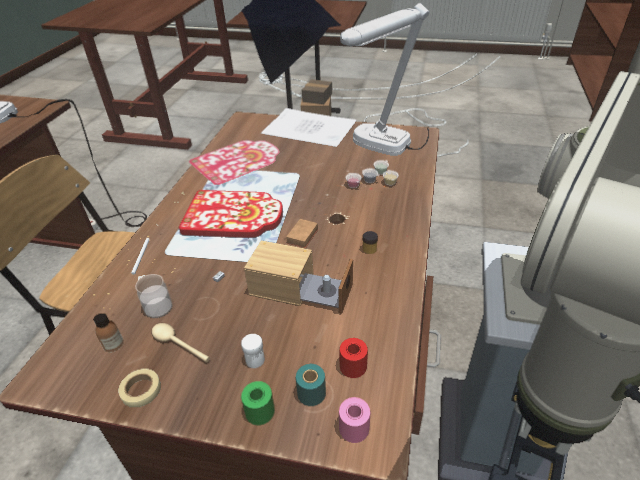

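The top view shows four roll shapes: green (150,225), teal (170,259), pink (148,295) and red (199,287). In the side view the teal one is at (310,383). Only the (170,259) roll is teal. The caddy is at (275,205), with the tray and spindle at (273,250). I'll confirm in an enlarged crop and measure.

```bash
cat > m.py <<'E'
from h import *
im=cv2.imread('pics/top0.png'); d=np.load('top0.npy'); si=cv2.imread('pics/side0.png'); sd=np.load('side0.npy')
a=cv2.resize(im[165:320,125:310],None,fx=3,fy=3,interpolation=cv2.INTER_CUBIC)
cv2.imwrite('pics/crop1.png',a)
b=cv2.resize(si[225:425,225:405],None,fx=3,fy=3,interpolation=cv2.INTER_CUBIC)
cv2.imwrite('pics/crop2.png',b)
# point cloud of top
def cloud(n,d):
    p=camera_params(n);v,u=np.mgrid[0:480,0:640]
    K=np.array([[p['fx'],0,p['cx']],[0,p['fy'],p['cy']],[0,0,1]])
    s=cv2.undistortPoints(np.stack([u,v],-1).reshape(-1,1,2).astype(float),K,np.array([p['k1'],0,0,0,0.]))[:,0]
    D=np.c_[s[:,0],-s[:,1],-np.ones(len(s))]@R.from_rotvec(p['rotation']).as_matrix().T
    return (np.array(p['position'])+D*d.reshape(-1,1)).reshape(480,640,3)
P=cloud('top',d);Q=cloud('side',sd)
print('table z',np.median(P[225:245,200:245,2]),np.median(P[300:320,230:320,2]))
def box(Pc,m,t):
    pts=Pc[m].astype(np.float32)
    r=cv2.minAreaRect(pts[:,:2].copy()); print(t,len(pts),r,np.median(pts[:,2]),pts[:,2].max())
z=P[...,2]; X=P[...,0];Y=P[...,1]
hsv=cv2.cvtColor(im,cv2.COLOR_BGR2HSV)
u,v=np.meshgrid(range(640),range(480))
win=lambda a,b,c,e:(u>a)&(u<b)&(v>c)&(v<e)
box(P,win(240,310,170,245)&(z>.085)&(z<.1),'roof')
box(P,win(240,310,225,280)&(z>.07)&(z<.1)&(v>258),'panel')
box(P,win(240,310,230,268)&(z>.012)&(z<.03),'floor')
m=win(265,285,238,262)&(z>.045)&(z<.075);box(P,m,'spindle');print(u[m].mean(),v[m].mean())
for t,w in dict(teal=(155,187,243,275),green=(130,166,210,240),red=(184,215,272,302),pink=(130,163,280,310),white=(178,206,196,220)).items():
    box(P,win(*w)&(z>.045)&(z<.075),t)
mt=win(155,187,243,275)&(hsv[...,0]>80)&(hsv[...,0]<100)&(hsv[...,1]>90);box(P,mt,'tealcol')
us,vs=u,v
box(Q,win(290,332,360,405)&(Q[...,2]>.05)&(Q[...,2]<.075),'teal side')
box(Q,win(300,345,270,300)&(Q[...,2]>.045)&(Q[...,2]<.075),'spindle side')
box(Q,win(240,318,238,305)&(Q[...,2]>.085)&(Q[...,2]<.1),'roof side')
E
python3 m.py
```

```text
table z 0.001227752701442597 0.0011262553013986487
roof 2065 ((0.6293497085571289, 0.10856345295906067), (0.10077129304409027, 0.1300782710313797), 85.7267074584961) 0.09294702 0.09966761
panel 139 ((0.46774226427078247, 0.11966812610626221), (0.09740806370973587, 0.009951164945960045), 85.67744445800781) 0.08664469 0.093052685
floor 1105 ((0.5214515328407288, 0.11645694077014923), (0.08796297758817673, 0.09612172096967697), 89.65028381347656) 0.019148828 0.0274859
spindle 44 ((0.5145875215530396, 0.11631987988948822), (0.015522048808634281, 0.016933467239141464), 2.859736204147339) 0.0625069 0.06861437
271.3636363636364 251.04545454545453
teal 354 ((0.48679304122924805, 0.3780604898929596), (0.053605206310749054, 0.0555647648870945), 1.9757453203201294) 0.060619622 0.0691127
green 358 ((0.5748742818832397, 0.4328858256340027), (0.05413273349404335, 0.05181612819433212), 0.5212244391441345) 0.060784347 0.066531636
red 350 ((0.4200374186038971, 0.30038630962371826), (0.053241532295942307, 0.05533153563737869), 1.48568594455719) 0.060484424 0.067655094
pink 351 ((0.39440393447875977, 0.43029096722602844), (0.0534621998667717, 0.052930641919374466), 3.600447654724121) 0.060636736 0.06791031
white 232 ((0.6207916140556335, 0.32685354351997375), (0.03921961784362793, 0.04248842969536781), 2.096799850463867) 0.064634085 0.072125964
tealcol 330 ((0.48808473348617554, 0.37740206718444824), (0.05106869339942932, 0.05415967106819153), 1.9757453203201294) 0.060269043 0.0691127
teal side 621 ((0.48656022548675537, 0.3769855797290802), (0.05269811302423477, 0.05608018860220909), 13.562091827392578) 0.0620856 0.06667603
spindle side 124 ((0.4901740849018097, 0.13686710596084595), (0.02226317673921585, 0.07773156464099884), 46.012229919433594) 0.06073221 0.074888855
roof side 1800 ((0.6288037896156311, 0.10699582099914551), (0.10385341197252274, 0.1314058154821396), 85.90717315673828) 0.0941643 0.099268526
```

View pics/crop1.png

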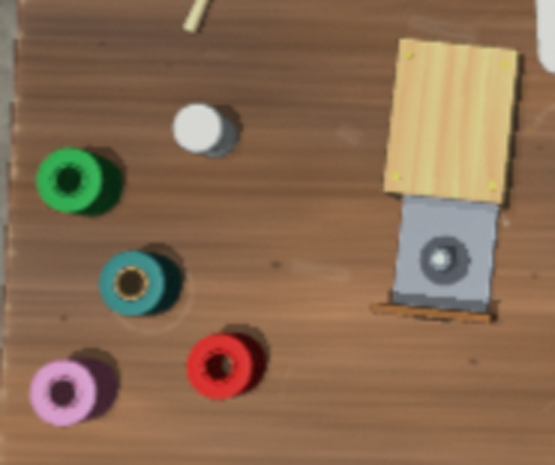

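View pics/crop2.png

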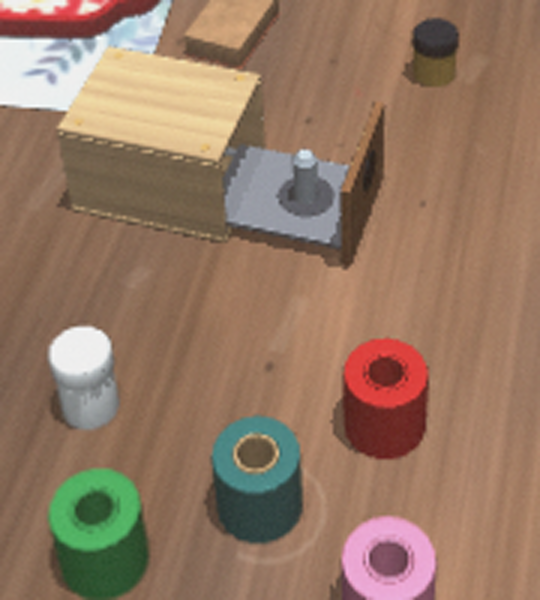

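Crop 1 shows the teal roll with its cardboard core at crop (131,283), beside the green, pink and red ones. Crop 2 confirms it at (257,480). The caddy yaw is about −4.2°, the spindle is at about (0.5147,0.1165), and the roll is at (0.487,0.3775). Next I'll work out the move above the roll.

```bash
cat > goto.py <<'E'
import sys
from h import *
x,y,z=map(float,sys.argv[1:4]); yaw=np.deg2rad(float(sys.argv[4]) if len(sys.argv)>4 else -4.2)
s=read_state(); A=R.from_rotvec(s['orientation'])
cy=np.array([-np.sin(yaw),np.cos(yaw),0]); tz=np.array([0,0,-1.]); tx=np.cross(cy,tz)
B=R.from_matrix(np.c_[tx,cy,tz])
print('t',s['t'],'pos',s['tool_pos'].round(4),'F',s['force'].round(2),'open',round(s['opening'],4),'grip',round(s['gripper_force'],2))
print('shift',A.inv().apply(np.array([x,y,z])-s['tool_pos']).round(4),'turn',(A.inv()*B).as_rotvec().round(4))
E
python3 goto.py .487 .3775 .30; python3 goto.py .487 .3775 .209
```

```text
t 0.1 pos [0.1702 0.5751 0.4038] F [-0.43 -0.35  0.71] open 0.0934 grip 0.0
shift [-0.3599 -0.0994  0.1039] turn [-0.0016 -0.0003 -0.2145]
t 0.1 pos [0.1702 0.5751 0.4038] F [-0.43 -0.35  0.71] open 0.0934 grip 0.0
shift [-0.3599 -0.0993  0.1949] turn [-0.0016 -0.0003 -0.2145]
```

Emit:
{"op": "carry_out", "data": {
  "targets": [
    {"hand":100,"x":-0.045,"y":-0.012,"z":0.01,"az":-0.03},
    {"hand":100,"x":-0.09,"y":-0.025,"z":0.025,"az":-0.06},
    {"hand":100,"x":-0.14,"y":-0.038,"z":0.04,"az":-0.09},
    {"hand":100,"x":-0.19,"y":-0.052,"z":0.055,"az":-0.12},
    {"hand":100,"x":-0.24,"y":-0.066,"z":0.07,"az":-0.15},
    {"hand":100,"x":-0.29,"y":-0.08,"z":0.085,"az":-0.18},
    {"hand":100,"x":-0.335,"y":-0.092,"z":0.097,"az":-0.205},
    {"hand":100,"x":-0.36,"y":-0.0994,"z":0.104,"az":-0.2145}
  ]
}}

```text
schema error: expected keys hand, x, y, z, ax, ay, az
```

```bash
python3 goto.py .487 .3775 .209
```

```text
t 0.1 pos [0.1702 0.5751 0.4038] F [-0.43 -0.35  0.71] open 0.0934 grip 0.0
shift [-0.3599 -0.0993  0.1949] turn [-0.0016 -0.0003 -0.2145]
```

Emit:
{"op": "carry_out", "data": {
  "targets": [
    {"hand":100,"x":-0.045,"y":-0.012,"z":0.01,"ax":0,"ay":0,"az":-0.03},
    {"hand":100,"x":-0.09,"y":-0.025,"z":0.025,"ax":0,"ay":0,"az":-0.06},
    {"hand":100,"x":-0.14,"y":-0.038,"z":0.04,"ax":0,"ay":0,"az":-0.09},
    {"hand":100,"x":-0.19,"y":-0.052,"z":0.055,"ax":0,"ay":0,"az":-0.12},
    {"hand":100,"x":-0.24,"y":-0.066,"z":0.07,"ax":0,"ay":0,"az":-0.15},
    {"hand":100,"x":-0.29,"y":-0.08,"z":0.085,"ax":0,"ay":0,"az":-0.18},
    {"hand":100,"x":-0.335,"y":-0.092,"z":0.097,"ax":0,"ay":0,"az":-0.205},
    {"hand":100,"x":-0.36,"y":-0.0994,"z":0.104,"ax":-0.0016,"ay":0,"az":-0.2145}
  ]
}}

```text
t: 1.1
tool_pos: [0.4888, 0.376, 0.2993]
orientation: [-0.117, -3.138, -0.0]
force: [0.4, 0.9, -0.4]
opening: 0.0928
gripper_force: 0.0
```

```bash
python3 goto.py .487 .3775 .209
```

```text
t 1.1 pos [0.4888 0.376  0.2993] F [ 0.42  0.89 -0.37] open 0.0928 grip 0.0
shift [0.0018 0.0014 0.0903] turn [ 0.0003 -0.0011 -0.0013]
```

Emit:
{"op": "carry_out", "data": {
  "targets": [
    {"hand":100,"x":0,"y":0,"z":0.02,"ax":0,"ay":0,"az":0},
    {"hand":100,"x":0,"y":0,"z":0.04,"ax":0,"ay":0,"az":0},
    {"hand":100,"x":0,"y":0,"z":0.06,"ax":0,"ay":0,"az":0},
    {"hand":100,"x":0,"y":0,"z":0.08,"ax":0,"ay":0,"az":0},
    {"hand":100,"x":0,"y":0,"z":0.09,"ax":0,"ay":0,"az":0},
    {"hand":100,"x":0,"y":0,"z":0.09,"ax":0,"ay":0,"az":0},
    {"hand":100,"x":0,"y":0,"z":0.09,"ax":0,"ay":0,"az":0}
  ]
}}

```text
t: 1.98
tool_pos: [0.4876, 0.3783, 0.2116]
orientation: [0.115, 3.138, 0.004]
force: [0.6, -0.2, 0.0]
opening: 0.0928
gripper_force: 0.0
```

```bash
python3 goto.py .487 .3775 .209
```

```text
t 1.975 pos [0.4876 0.3783 0.2116] F [ 0.61 -0.19  0.  ] open 0.0928 grip 0.0
shift [ 0.0006 -0.0008  0.0026] turn [0.0024 0.0012 0.0001]
```

Emit:
{"op": "carry_out", "data": {
  "targets": [
    {"hand":50,"x":0,"y":0,"z":0.002,"ax":0,"ay":0,"az":0},
    {"hand":50,"x":0,"y":0,"z":0.002,"ax":0,"ay":0,"az":0},
    {"hand":50,"x":0,"y":0,"z":0.002,"ax":0,"ay":0,"az":0},
    {"hand":50,"x":0,"y":0,"z":0.002,"ax":0,"ay":0,"az":0},
    {"hand":50,"x":0,"y":0,"z":0.002,"ax":0,"ay":0,"az":0},
    {"hand":50,"x":0,"y":0,"z":0.002,"ax":0,"ay":0,"az":0}
  ],
  "newtons": 20
}}

```text
t: 2.72
tool_pos: [0.4873, 0.3779, 0.2089]
orientation: [0.115, 3.139, 0.002]
force: [-1.2, -0.9, 2.1]
opening: 0.0562
gripper_force: 20.0
```

Emit:
{"op": "carry_out", "data": {
  "targets": [
    {"hand":50,"x":0,"y":0,"z":-0.01,"ax":0,"ay":0,"az":0},
    {"hand":50,"x":0,"y":0,"z":-0.03,"ax":0,"ay":0,"az":0},
    {"hand":50,"x":0,"y":0,"z":-0.05,"ax":0,"ay":0,"az":0},
    {"hand":50,"x":0,"y":0,"z":-0.07,"ax":0,"ay":0,"az":0},
    {"hand":50,"x":0,"y":0,"z":-0.09,"ax":0,"ay":0,"az":0},
    {"hand":50,"x":0,"y":0,"z":-0.105,"ax":0,"ay":0,"az":0},
    {"hand":50,"x":0,"y":0,"z":-0.11,"ax":0,"ay":0,"az":0},
    {"hand":50,"x":0,"y":0,"z":-0.11,"ax":0,"ay":0,"az":0}
  ]
}}

```text
t: 3.72
tool_pos: [0.4872, 0.3778, 0.3188]
orientation: [0.115, 3.139, 0.002]
force: [-0.5, -0.8, -1.5]
opening: 0.0569
gripper_force: 20.0
```

```bash
python3 goto.py .5147 .1166 .32
```

```text
t 3.725 pos [0.4872 0.3778 0.3188] F [-0.54 -0.77 -1.52] open 0.0569 grip 20.0
shift [-0.0465 -0.2585 -0.0016] turn [0.0016 0.0002 0.    ]
```

Emit:
{"op": "carry_out", "data": {
  "targets": [
    {"hand":50,"x":-0.004,"y":-0.025,"z":0,"ax":0,"ay":0,"az":0},
    {"hand":50,"x":-0.012,"y":-0.065,"z":0,"ax":0,"ay":0,"az":0},
    {"hand":50,"x":-0.019,"y":-0.105,"z":0,"ax":0,"ay":0,"az":0},
    {"hand":50,"x":-0.026,"y":-0.145,"z":0,"ax":0,"ay":0,"az":0},
    {"hand":50,"x":-0.033,"y":-0.185,"z":0,"ax":0,"ay":0,"az":0},
    {"hand":50,"x":-0.04,"y":-0.22,"z":0,"ax":0,"ay":0,"az":0},
    {"hand":50,"x":-0.045,"y":-0.245,"z":0,"ax":0,"ay":0,"az":0},
    {"hand":50,"x":-0.0465,"y":-0.2585,"z":0,"ax":0.0016,"ay":0,"az":0}
  ]
}}

```text
t: 4.72
tool_pos: [0.5145, 0.1154, 0.3173]
orientation: [-0.117, -3.138, 0.001]
force: [0.3, 1.4, -2.3]
opening: 0.0567
gripper_force: 20.0
```

Emit:
{"op": "carry_out", "data": {
  "targets": [
    {"hand":50,"x":0,"y":0,"z":0,"ax":0,"ay":0,"az":0},
    {"hand":50,"x":0,"y":0,"z":0,"ax":0,"ay":0,"az":0},
    {"hand":50,"x":0,"y":0,"z":0,"ax":0,"ay":0,"az":0}
  ]
}}

```text
t: 5.1
tool_pos: [0.5146, 0.1175, 0.3183]
orientation: [0.113, 3.139, 0.0]
force: [0.7, 0.2, -0.7]
opening: 0.0568
gripper_force: 20.0
```

```bash
python3 - <<'E'
from h import *
t,td=read_camera('top');s,sd=read_camera('side')
np.save('top1.npy',td);np.save('side1.npy',sd);cv2.imwrite('pics/side1f.png',s);cv2.imwrite('pics/top1f.png',t)
a=cv2.resize(t[190:300,215:345],(480,406),interpolation=cv2.INTER_CUBIC)
b=cv2.resize(s[170:310,245:375],(320,345),interpolation=cv2.INTER_CUBIC)
c=np.zeros((406,800,3),np.uint8);c[:,:480]=a;c[:345,480:]=b
cv2.imwrite('pics/c1.png',c)
E
python3 goto.py .5147 .1166 .32
```

```text
t 5.2 pos [0.5146 0.1173 0.3184] F [-0.7   0.01 -0.78] open 0.0566 grip 20.0
shift [-0.0001 -0.0007 -0.0016] turn [0.0001 0.0002 0.001 ]
```

View pics/c1.png

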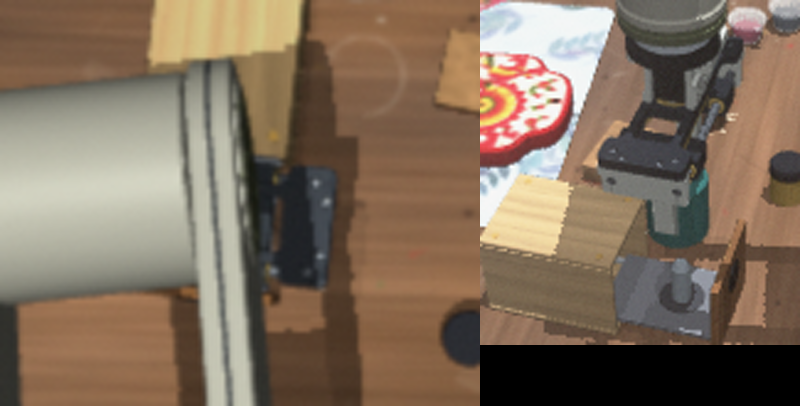

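The crop shows the roll hanging at crop (680,215) directly over the spindle at (682,283). I'll fit both axes from the same side view to get the relative offset.

```bash
cat > fit.py <<'E'
exec(open('m.py').read().split('P=cloud')[0])
from scipy.optimize import least_squares
s=cv2.imread('pics/side1f.png');sd=np.load('side1.npy');Q=cloud('side',sd);hsv=cv2.cvtColor(s,cv2.COLOR_BGR2HSV)
u,v=np.meshgrid(range(640),range(480))
def fit(m,r,t):
    p=Q[m]
    f=lambda c:np.hypot(p[:,0]-c[0],p[:,1]-c[1])-r
    o=least_squares(f,[.515,.09],loss='soft_l1',f_scale=.001); print(t,m.sum(),o.x.round(4),np.abs(o.fun).mean().round(4),p[:,2].min().round(3),p[:,2].max().round(3))
mt=(hsv[...,0]>80)&(hsv[...,0]<100)&(hsv[...,1]>90)&(u>300)&(u<350)&(v>225)&(v<275)&(Q[...,2]>.105)&(Q[...,2]<.15)
print(u[mt].min(),u[mt].max(),v[mt].max())
fit(mt,.028,'roll')
for q in ('side0.npy','side1.npy'):
    Q=cloud('side',np.load(q))
    ms=(u>310)&(u<342)&(v>270)&(v<300)&(Q[...,2]>.026)&(Q[...,2]<.056)&(np.hypot(Q[...,0]-.515,Q[...,1]-.12)<.018)
    fit(ms,.0095,'spindle '+q); print(u[ms].min(),u[ms].max(),v[ms].min(),v[ms].max())
# outline-based: mid columns per row -> ray bearings
def mids(m,rows):
    for r in rows:
        c=np.where(m[r])[0]; print(r,c.min(),c.max(),end='; ')
    print()
mids(mt,range(v[mt].min()+3,v[mt].max()-4,3)); mids(ms,range(v[ms].min(),v[ms].max()+1,2))
E
python3 fit.py
```

```text
Traceback (most recent call last):
  File "fit.py", line 10, in <module>
    print(u[mt].min(),u[mt].max(),v[mt].max())
          ~~~~~~~~~^^
ValueError: zero-size array to reduction operation minimum which has no identity
```

```bash
sed -i 's/&(u>300)&(u<350)&(v>225)&(v<275)&.*$/\&(u>300)\&(u<350)\&(v>225)\&(v<275)\nprint(mt.sum(),hsv[257,326],Q[257,326])\nmt\&=(Q[...,2]>.09)\&(Q[...,2]<.16)/;s/(hsv\[...,1\]>90)/(hsv[...,1]>60)/' fit.py; python3 fit.py
```

```text
251 [84 70 69] [0.50601355 0.14277901 0.15148685]
314 336 269
roll 181 [0.5148 0.1166] 0.001 0.115 0.16
spindle side0.npy 73 [0.5143 0.1144] 0.001 0.027 0.056
323 330 280 292
spindle side1.npy 72 [0.5142 0.1143] 0.001 0.027 0.056
323 330 281 291
253 330 336; 256 326 336; 259 326 336; 262 326 336; 
281 323 330; 283 323 330; 285 323 330; 287 323 330; 289 323 330; 291 328 328;
```

Emit:
{"op": "carry_out", "data": {
  "targets": [
    {"hand":50,"x":0,"y":-0.001,"z":0.01,"ax":0,"ay":0,"az":0},
    {"hand":50,"x":0,"y":-0.001,"z":0.025,"ax":0,"ay":0,"az":0},
    {"hand":50,"x":0,"y":-0.001,"z":0.035,"ax":0,"ay":0,"az":0},
    {"hand":50,"x":0,"y":-0.001,"z":0.042,"ax":0,"ay":0,"az":0},
    {"hand":50,"x":0,"y":-0.001,"z":0.046,"ax":0,"ay":0,"az":0},
    {"hand":50,"x":0,"y":-0.001,"z":0.05,"ax":0,"ay":0,"az":0},
    {"hand":50,"x":0,"y":-0.001,"z":0.054,"ax":0,"ay":0,"az":0},
    {"hand":50,"x":0,"y":-0.001,"z":0.056,"ax":0,"ay":0,"az":0}
  ]
}}

```text
t: 6.2
tool_pos: [0.5146, 0.1156, 0.2622]
orientation: [0.115, 3.139, -0.0]
force: [0.4, 0.1, -1.2]
opening: 0.0565
gripper_force: 20.0
```

Emit:
{"op": "carry_out", "data": {
  "targets": [
    {"hand":50,"x":0,"y":0,"z":0,"ax":0,"ay":0,"az":0},
    {"hand":50,"x":0,"y":0,"z":0,"ax":0,"ay":0,"az":0}
  ]
}}

```text
t: 6.45
tool_pos: [0.5147, 0.1156, 0.2625]
orientation: [0.115, 3.139, 0.0]
force: [-0.8, -0.3, -1.2]
opening: 0.0563
gripper_force: 20.0
```

No force with the roll about 10 mm below the tip, so it is threaded. I'll lower it on.

Emit:
{"op": "carry_out", "data": {
  "targets": [
    {"hand":50,"x":0,"y":0,"z":0.006,"ax":0,"ay":0,"az":0},
    {"hand":50,"x":0,"y":0,"z":0.013,"ax":0,"ay":0,"az":0},
    {"hand":50,"x":0,"y":0,"z":0.02,"ax":0,"ay":0,"az":0},
    {"hand":50,"x":0,"y":0,"z":0.026,"ax":0,"ay":0,"az":0},
    {"hand":50,"x":0,"y":0,"z":0.03,"ax":0,"ay":0,"az":0},
    {"hand":50,"x":0,"y":0,"z":0.032,"ax":0,"ay":0,"az":0},
    {"hand":50,"x":0,"y":0,"z":0.033,"ax":0,"ay":0,"az":0},
    {"hand":50,"x":0,"y":0,"z":0.033,"ax":0,"ay":0,"az":0}
  ]
}}

```text
t: 7.45
tool_pos: [0.5147, 0.1156, 0.2295]
orientation: [0.115, 3.139, 0.0]
force: [-0.6, 1.2, -1.7]
opening: 0.0567
gripper_force: 20.0
```

Emit:
{"op": "carry_out", "data": {
  "targets": [
    {"hand":50,"x":0,"y":0,"z":0.001,"ax":0,"ay":0,"az":0},
    {"hand":50,"x":0,"y":0,"z":0.002,"ax":0,"ay":0,"az":0},
    {"hand":50,"x":0,"y":0,"z":0.002,"ax":0,"ay":0,"az":0}
  ]
}}

```text
t: 7.82
tool_pos: [0.5146, 0.1156, 0.2273]
orientation: [0.115, 3.139, -0.0]
force: [-0.6, -0.9, -0.6]
opening: 0.0565
gripper_force: 20.0
```

Emit:
{"op": "carry_out", "data": {
  "targets": [
    {"hand":50,"x":0,"y":0,"z":0.001,"ax":0,"ay":0,"az":0},
    {"hand":50,"x":0,"y":0,"z":0.001,"ax":0,"ay":0,"az":0}
  ]
}}

```text
t: 8.07
tool_pos: [0.5148, 0.1156, 0.2268]
orientation: [0.115, 3.139, -0.0]
force: [-1.1, 0.1, 3.8]
opening: 0.0567
gripper_force: 20.0
```

Emit:
{"op": "carry_out", "data": {
  "targets": [
    {"hand":50,"x":0,"y":0,"z":0.0007,"ax":0,"ay":0,"az":0},
    {"hand":50,"x":0,"y":0,"z":0.0007,"ax":0,"ay":0,"az":0}
  ]
}}

```text
t: 8.32
tool_pos: [0.5152, 0.1156, 0.2267]
orientation: [0.115, 3.138, 0.0]
force: [-2.7, -2.3, 7.5]
opening: 0.0568
gripper_force: 20.0
```

Contact at TCP z 0.2267, as expected, so the roll is seated. I'll release and rise.

Emit:
{"op": "carry_out", "data": {
  "targets": [
    {"hand":65,"x":0,"y":0,"z":-0.001,"ax":0,"ay":0,"az":0},
    {"hand":75,"x":0,"y":0,"z":-0.001,"ax":0,"ay":0,"az":0},
    {"hand":85,"x":0,"y":0,"z":-0.001,"ax":0,"ay":0,"az":0},
    {"hand":85,"x":0,"y":0,"z":-0.001,"ax":0,"ay":0,"az":0}
  ]
}}

```text
t: 8.82
tool_pos: [0.5146, 0.1156, 0.2264]
orientation: [-0.115, -3.139, 0.0]
force: [-0.4, 0.5, 0.2]
opening: 0.0785
gripper_force: 0.0
```

Emit:
{"op": "carry_out", "data": {
  "targets": [
    {"hand":85,"x":0,"y":0,"z":-0.01,"ax":0,"ay":0,"az":0},
    {"hand":85,"x":0,"y":0,"z":-0.03,"ax":0,"ay":0,"az":0},
    {"hand":85,"x":0,"y":0,"z":-0.05,"ax":0,"ay":0,"az":0},
    {"hand":85,"x":0,"y":0,"z":-0.07,"ax":0,"ay":0,"az":0},
    {"hand":85,"x":0,"y":0,"z":-0.09,"ax":0,"ay":0,"az":0},
    {"hand":85,"x":0,"y":0,"z":-0.1,"ax":0,"ay":0,"az":0},
    {"hand":85,"x":0,"y":0,"z":-0.1,"ax":0,"ay":0,"az":0}
  ]
}}

```text
t: 9.7
tool_pos: [0.5149, 0.1157, 0.3276]
orientation: [0.115, 3.137, 0.0]
force: [-0.1, -0.6, 0.1]
opening: 0.0793
gripper_force: 0.0
```

```bash
python3 goto.py .421 .1232 .328
python3 - <<'E'
from h import *
s,sd=read_camera('side');np.save('side2.npy',sd)
cv2.imwrite('pics/c2.png',cv2.resize(s[200:320,235:395],(800,600),interpolation=cv2.INTER_CUBIC))
E
```

```text
t 9.7 pos [0.5149 0.1157 0.3276] F [-0.06 -0.59  0.13] open 0.0793 grip 0.0
shift [ 0.0942  0.0006 -0.0005] turn [0.0004 0.002  0.    ]
```

View pics/c2.png

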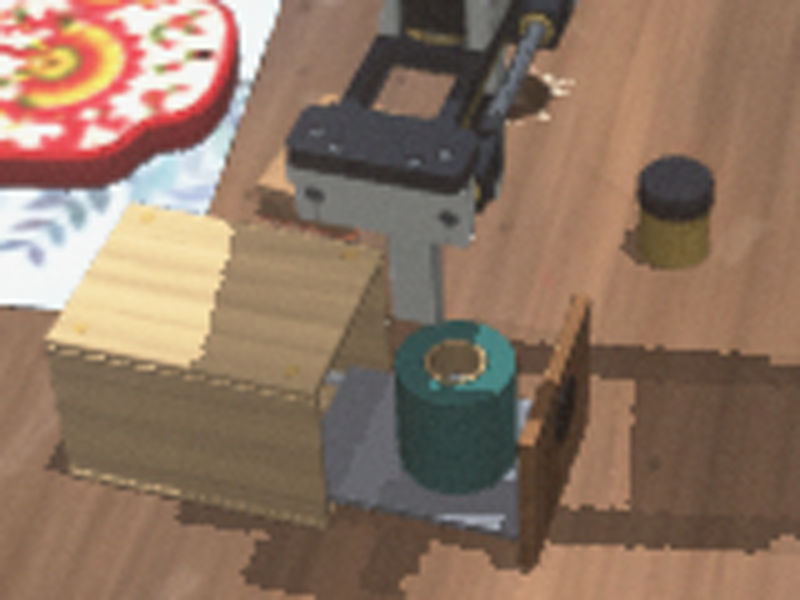

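The roll is seated around the spindle at crop (455,400), upright, with the tray still out. Now I'll shut the fingers and go down in front of the push pad.

Emit:
{"op": "carry_out", "data": {
  "targets": [
    {"hand":50,"x":0.015,"y":0.001,"z":0,"ax":0,"ay":0,"az":0},
    {"hand":20,"x":0.04,"y":0.002,"z":0,"ax":0,"ay":0,"az":0},
    {"hand":0,"x":0.065,"y":0.003,"z":0,"ax":0,"ay":0,"az":0},
    {"hand":0,"x":0.085,"y":0.003,"z":0,"ax":0,"ay":0,"az":0},
    {"hand":0,"x":0.094,"y":0.003,"z":0,"ax":0,"ay":0,"az":0},
    {"hand":0,"x":0.094,"y":0.003,"z":0,"ax":0,"ay":0,"az":0}
  ]
}}

```text
t: 10.5
tool_pos: [0.4209, 0.1255, 0.3262]
orientation: [-0.115, -3.139, 0.0]
force: [0.2, -0.7, 0.4]
opening: 0.0234
gripper_force: 0.0
```

```bash
python3 goto.py .421 .1229 .231
```

```text
t 10.5 pos [0.4209 0.1255 0.3262] F [ 0.2  -0.7   0.37] open 0.0234 grip 0.0
shift [-0.0003 -0.0026  0.0952] turn [-0.0002 -0.0001  0.0003]
```

Emit:
{"op": "carry_out", "data": {
  "targets": [
    {"hand":0,"x":0,"y":-0.002,"z":0.015,"ax":0,"ay":0,"az":0},
    {"hand":0,"x":0,"y":-0.002,"z":0.035,"ax":0,"ay":0,"az":0},
    {"hand":0,"x":0,"y":-0.002,"z":0.055,"ax":0,"ay":0,"az":0},
    {"hand":0,"x":0,"y":-0.002,"z":0.075,"ax":0,"ay":0,"az":0},
    {"hand":0,"x":0,"y":-0.002,"z":0.09,"ax":0,"ay":0,"az":0},
    {"hand":0,"x":0,"y":-0.002,"z":0.096,"ax":0,"ay":0,"az":0},
    {"hand":0,"x":0,"y":-0.002,"z":0.096,"ax":0,"ay":0,"az":0}
  ]
}}

```text
t: 11.38
tool_pos: [0.421, 0.1234, 0.2303]
orientation: [-0.115, -3.139, 0.0]
force: [0.4, -0.8, 0.0]
opening: 0.0006
gripper_force: 0.0
```

Emit:
{"op": "carry_out", "data": {
  "targets": [
    {"hand":0,"x":-0.005,"y":0,"z":0,"ax":0,"ay":0,"az":0},
    {"hand":0,"x":-0.012,"y":0,"z":0,"ax":0,"ay":0,"az":0},
    {"hand":0,"x":-0.018,"y":0,"z":0,"ax":0,"ay":0,"az":0},
    {"hand":0,"x":-0.024,"y":0,"z":0,"ax":0,"ay":0,"az":0},
    {"hand":0,"x":-0.029,"y":0,"z":0,"ax":0,"ay":0,"az":0},
    {"hand":0,"x":-0.033,"y":0,"z":0,"ax":0,"ay":0,"az":0},
    {"hand":0,"x":-0.037,"y":0,"z":0,"ax":0,"ay":0,"az":0},
    {"hand":0,"x":-0.04,"y":0,"z":0,"ax":0,"ay":0,"az":0}
  ]
}}

```text
t: 12.38
tool_pos: [0.4608, 0.1205, 0.2304]
orientation: [-0.115, -3.139, 0.0]
force: [-3.0, 0.9, 1.6]
opening: 0.0002
gripper_force: 1.7
```

Emit:
{"op": "carry_out", "data": {
  "targets": [
    {"hand":0,"x":-0.006,"y":0,"z":0,"ax":0,"ay":0,"az":0},
    {"hand":0,"x":-0.013,"y":0,"z":0,"ax":0,"ay":0,"az":0},
    {"hand":0,"x":-0.02,"y":0,"z":0,"ax":0,"ay":0,"az":0},
    {"hand":0,"x":-0.027,"y":0,"z":0,"ax":0,"ay":0,"az":0},
    {"hand":0,"x":-0.034,"y":0,"z":0,"ax":0,"ay":0,"az":0},
    {"hand":0,"x":-0.041,"y":0,"z":0,"ax":0,"ay":0,"az":0},
    {"hand":0,"x":-0.048,"y":0,"z":0,"ax":0,"ay":0,"az":0},
    {"hand":0,"x":-0.055,"y":0,"z":0,"ax":0,"ay":0,"az":0}
  ]
}}

```text
t: 13.38
tool_pos: [0.516, 0.1164, 0.2304]
orientation: [-0.115, -3.139, 0.0]
force: [-6.0, -1.2, 1.2]
opening: 0.0002
gripper_force: 2.8
```

Emit:
{"op": "carry_out", "data": {
  "targets": [
    {"hand":0,"x":-0.004,"y":0,"z":0,"ax":0,"ay":0,"az":0},
    {"hand":0,"x":-0.008,"y":0,"z":0,"ax":0,"ay":0,"az":0},
    {"hand":0,"x":-0.011,"y":0,"z":0,"ax":0,"ay":0,"az":0},
    {"hand":0,"x":-0.014,"y":0,"z":0,"ax":0,"ay":0,"az":0},
    {"hand":0,"x":-0.017,"y":0,"z":0,"ax":0,"ay":0,"az":0},
    {"hand":0,"x":-0.019,"y":0,"z":0,"ax":0,"ay":0,"az":0}
  ]
}}

```text
t: 14.12
tool_pos: [0.5348, 0.115, 0.2304]
orientation: [-0.115, -3.139, 0.0]
force: [-5.7, -1.0, 0.7]
opening: 0.0
gripper_force: 2.6
```

Emit:
{"op": "carry_out", "data": {
  "targets": [
    {"hand":0,"x":-0.002,"y":0,"z":0,"ax":0,"ay":0,"az":0},
    {"hand":0,"x":-0.004,"y":0,"z":0,"ax":0,"ay":0,"az":0},
    {"hand":0,"x":-0.006,"y":0,"z":0,"ax":0,"ay":0,"az":0},
    {"hand":0,"x":-0.006,"y":0,"z":0,"ax":0,"ay":0,"az":0}
  ]
}}

```text
t: 14.62
tool_pos: [0.5408, 0.1145, 0.2304]
orientation: [-0.115, -3.139, 0.001]
force: [-4.7, -1.5, 1.0]
opening: 0.0005
gripper_force: 2.3
```

Emit:
{"op": "carry_out", "data": {
  "targets": [
    {"hand":0,"x":-0.001,"y":0,"z":0,"ax":0,"ay":0,"az":0},
    {"hand":0,"x":-0.002,"y":0,"z":0,"ax":0,"ay":0,"az":0},
    {"hand":0,"x":-0.002,"y":0,"z":0,"ax":0,"ay":0,"az":0}
  ]
}}

```text
t: 15.0
tool_pos: [0.5427, 0.1144, 0.2304]
orientation: [-0.115, -3.139, 0.001]
force: [-4.6, -1.5, 0.9]
opening: 0.0008
gripper_force: 2.5
```

Emit:
{"op": "carry_out", "data": {
  "targets": [
    {"hand":0,"x":-0.001,"y":0,"z":0,"ax":0,"ay":0,"az":0},
    {"hand":0,"x":-0.002,"y":0,"z":0,"ax":0,"ay":0,"az":0},
    {"hand":0,"x":-0.002,"y":0,"z":0,"ax":0,"ay":0,"az":0}
  ]
}}

```text
t: 15.38
tool_pos: [0.5441, 0.1143, 0.2304]
orientation: [-0.115, -3.137, 0.001]
force: [-10.7, -0.6, 5.1]
opening: 0.0005
gripper_force: 5.3
```

Emit:
{"op": "carry_out", "data": {
  "targets": [
    {"hand":0,"x":-0.001,"y":0,"z":0,"ax":0,"ay":0,"az":0},
    {"hand":0,"x":-0.0015,"y":0,"z":0,"ax":0,"ay":0,"az":0},
    {"hand":0,"x":-0.0015,"y":0,"z":0,"ax":0,"ay":0,"az":0}
  ]
}}

```text
t: 15.75
tool_pos: [0.5447, 0.1143, 0.2303]
orientation: [-0.115, -3.134, 0.001]
force: [-19.0, -1.5, 12.8]
opening: 0.0005
gripper_force: 9.3
```

The force rose to 19 N with the position stalled, so this is the hard stop. Backing off.

Emit:
{"op": "carry_out", "data": {
  "targets": [
    {"hand":0,"x":0.003,"y":0,"z":0,"ax":0,"ay":0,"az":0},
    {"hand":0,"x":0.008,"y":0,"z":0,"ax":0,"ay":0,"az":0},
    {"hand":0,"x":0.014,"y":0,"z":0,"ax":0,"ay":0,"az":0},
    {"hand":0,"x":0.022,"y":0,"z":0,"ax":0,"ay":0,"az":0},
    {"hand":0,"x":0.034,"y":0,"z":0,"ax":0,"ay":0,"az":0},
    {"hand":0,"x":0.05,"y":0,"z":0,"ax":0,"ay":0,"az":0},
    {"hand":0,"x":0.07,"y":0,"z":0,"ax":0,"ay":0,"az":0},
    {"hand":0,"x":0.09,"y":0,"z":0,"ax":0,"ay":0,"az":0}
  ]
}}

```text
t: 16.75
tool_pos: [0.4555, 0.121, 0.2309]
orientation: [0.115, 3.138, 0.0]
force: [-0.7, -0.7, -0.2]
opening: 0.0004
gripper_force: 0.0
```

Emit:
{"op": "carry_out", "data": {
  "targets": [
    {"hand":0,"x":0.02,"y":0,"z":0,"ax":0,"ay":0,"az":0},
    {"hand":0,"x":0.03,"y":0,"z":-0.02,"ax":0,"ay":0,"az":0},
    {"hand":0,"x":0.03,"y":0,"z":-0.05,"ax":0,"ay":0,"az":0},
    {"hand":0,"x":0.03,"y":0,"z":-0.08,"ax":0,"ay":0,"az":0},
    {"hand":0,"x":0.03,"y":0,"z":-0.1,"ax":0,"ay":0,"az":0},
    {"hand":0,"x":0.03,"y":0,"z":-0.1,"ax":0,"ay":0,"az":0}
  ]
}}

```text
t: 17.5
tool_pos: [0.4268, 0.1233, 0.3325]
orientation: [0.115, 3.135, 0.001]
force: [0.2, -0.2, -0.0]
opening: 0.0007
gripper_force: 0.0
```

Run:
```python
from h import *
s,sd=read_camera('side')
cv2.imwrite('pics/c3.png',cv2.resize(s[200:320,235:395],(800,600),interpolation=cv2.INTER_CUBIC))
```

```text
(no output)
```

View pics/c3.png

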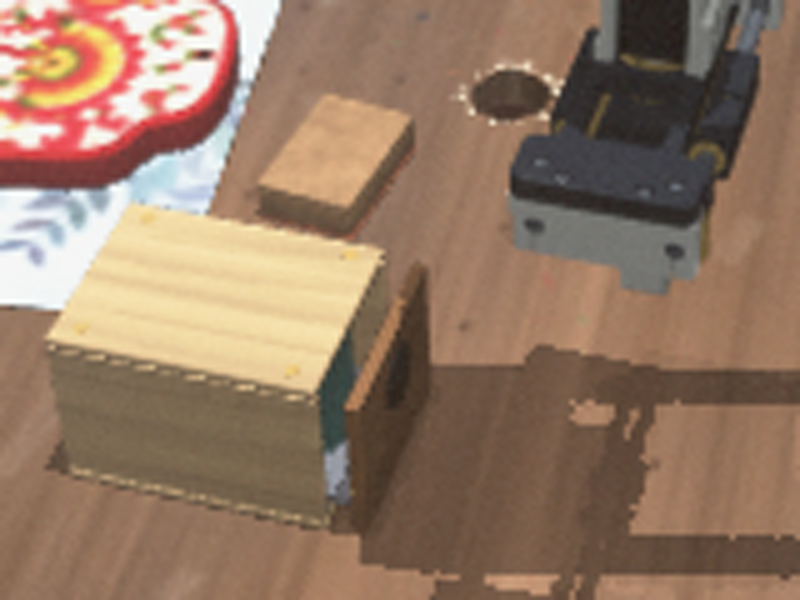

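The tray is latched: its panel at crop (390,400) stands about 12 mm off the shell, and the teal roll shows inside at (335,390). The arm is clear.

```bash
python3 -c "
from h import *
print(robot.close_job())"
```

```text
the job is handed in; nothing more can be done
None
```

The teal roll is down on the spindle, the tray is latched in with its panel about 12 mm off the shell, the arm is clear of everything, and the job is handed in at about 17.6 s.

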